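Load the battery of a portable pressure controller and shut its cover

TASK

Put the long battery into the empty battery bay of the blue pressure controller: slide the bay's cover right back, seat the battery's flat end against the sprung contact, then press its button end down until it snaps under the lip and is held. Then slide the cover fully shut. Leave the short battery and everything else on the bench alone.

Things in the scene. Friction and masses are not known exactly. Their poses are not given: they have to be found in the camera images.
- controller: Blue metal case lying flat, fixed on the bench: 270 mm long (its x), 130 mm wide (y), flat deck (top face) 62 mm above the bench; white front panel with display and knobs at the +x end. Origin: on the bench under its centre; z up. The battery bay is a trough in the deck along x, midway across (y = 0), open at the top from x = 3 to 116 mm.
- bay_seat (a point): Where the long battery's centre lies when home: x 66.5, y 0, z 48.5 mm of the controller, 13.5 mm below the deck, x to the plus end; the battery then stands 3 mm proud of the deck. The bay is 39 mm wide; its black 90 degree V floor centres the battery, underside 30 mm below the deck. Finger notches 8 mm deep lie either side, from x 50 to 108 mm, reaching 55 mm from the bay's middle.
- lip (a point): Middle of the fixed lip's lower edge at the bay's +x end (x 112, z 56.5 mm of the controller). Below it a window 18 x 16 mm takes the button; the wall round it stops the battery's shoulder at x 112. From its edge the lip slopes 55 degrees up to the deck at x 116: a battery end pressed down on it is cammed back against the spring, then snaps forward with the button under the lip.
- contact_face (a point): Centre of the face of the sprung minus contact, a steel plate 24 mm wide and 30 mm high on a coil spring, facing +x of the controller, centred on the battery axis. It lies at x = 31 mm in the controller's frame when free. A battery put in with its button here does not latch.
- contact (a joint): Travel of the sprung contact towards -x of the controller: 0 free, 0.010 m with the battery home, 0.024 m at its stop. Takes 2.5 N to start and 0.25 N more per mm (5 N when home); pressing the button end home takes about 10 N. The bay and battery are slick (friction about 0.35).
- cover (a joint): Travel of the sliding cover along the controller's -x: 0 shut (over the bay), 0.118 m fully back (bay wholly open). About 1.5 N of friction; stays where left; starts part open. Grey plate 122 mm long, 138 mm wide, over the case; shut it spans x = 0 to 122 mm of the controller; its top is 71 mm above the bench. Passes 3 mm over a battery that is home; one not pressed down blocks it.
- thumb_bar (a point): Centre of the top of the bar on the cover by which it is pushed or pinched: 12 mm thick along x, 50 mm long along y, standing 14 mm above the cover plate (bar top 85 mm above the bench). At x = 40 mm in the controller's frame when the cover is shut.
- cell_rest: White plastic battery rest fixed on the bench, base 116 x 130 x 4 mm, with two slots along its x, at y = -30 and +30 mm, each of two V-shaped saddles (each 12 mm long, 18 mm either side of the slot's middle, their tops 28 mm above the bench). Origin: under its centre, on the bench. It can be turned any way.
- long_cell: The battery to load: cylinder 33 mm in diameter, 91 mm long without the button, about 230 g, black sleeve, flat steel minus end at -x, steel plus button (11 mm in diameter, standing 4 mm out) at +x. Origin: on its axis at mid-length; x along the axis to the button (it may be rolled about x). Starts lying in one of the rest's two slots, near its middle, axis 36 mm above the bench.
- short_cell: A battery that is too short for the bay, 33 mm in diameter and 58 mm long, otherwise like the long one, in the other slot of the rest, 60 mm from it centre to centre; to be left alone.
- reservoir: Loose reservoir stand in front of the controller's front panel: white round foot 84 mm in diameter with a 33 mm thick upright tube, 152 mm tall in all. Origin under its centre. Leave alone.
- reagent: Loose brown glass bottle beside the controller, 64 mm in diameter, 110 mm tall. Origin under its centre. Leave alone.
- tip_box: Loose box of pipette tips, 122 x 86 x 60 mm. Origin under its centre. Leave alone.

How it is judged:
By the outcome, as a careful person would: the job done as asked, in the order asked, and still so for the second after the job is handed in, with the robot touching nothing.
It also fails if it takes over 72 s, if anything falls off the work surface, if the arm or the gripper's body presses on something with over 40 N, if the wrist force passes 120 N, or if a joint passes its speed limit or range.

ROBOT

A 6-joint arm with a two-finger parallel gripper is mounted at the origin on the work surface. World frame = base frame: x ahead of the robot, y to its left, z up, the work surface at z = 0. Lengths are in mm, angles in rad, forces in N, time in s.
With the tool pointing down it reaches from about 300 to 1000 mm from the base axis. Payload 5.1 kg.
Tool frame: the origin (TCP) lies midway between the tips of the shut fingers; the grasp point (between the pads) lies 19 mm behind it; y points along the fingers, z is the direction in which the jaws open and shut, and the axes are right-handed (so a half turn about y gives the same grasp; the last joint's range is limited). The gripper opens to 95 mm and grips with 3 to 60 N. Pads are 20 mm wide; open, the fingers measure 119 mm over their backs; the gripper's body (75 mm by 180 mm) begins 59 mm behind the grasp point.
Start: joints at [1.056, 0.124, 1.65, -0, 1.367, -0.083], TCP at [272.047, 590.317, 214.656] pointing down, gripper open.
Joint ranges: [-2.61, 2.61], [-1.02, 2.33], [0.03, 2.71], [-1.35, 4.49], [0.32, 2.68], [-2.91, 2.91]. Speed limits (rad/s): [2.57, 2.57, 3.14, 3.14, 3.14, 3.14].

INTERFACE

Orientations are given as a 3x3 rotation matrix whose columns are the frame's x, y, z axes.
In Python, from plant import status, imaging, sign_off gives the robot as it stands.
- The arm moves only by the tool arm_command, never from a script. Its arguments are lists of equal length, an entry for each row: "xyz": the shift along the world's x, y, z in m, a list of three; "twist": the turn, a rotation vector about the world's x, y, z in rad, a list of three; "grip": the finger opening in m, from 0 to 0.0951. In form: {"xyz": [[dx, dy, dz], ...], "twist": [[ax, ay, az], ...], "grip": [grip, ...]}. A call has 1 to 8 rows; each row shifts and turns the commanded pose from where the row before left it; what a row does not reach is not made up. A row lasts 1/10 s, in which the tool goes at most 50 mm and 8.59 degrees, less where a joint would pass 70% of its speed; a pose out of reach is approached as far as the arm can. A call with a gripper value outside its range is refused whole. The fingers move at their own pace and stop on an object; "squeeze" is the grip in N (left out, the last holds). Time passes only in rows, so rows that do not move let the fingers close. It gives the time, the measured TCP pose, the force and the opening at its end, in the units of the state.
- status.state(): the state, without advancing time (a new reading comes with each control period).
- imaging.grab_frame(name): name is "side" or "top" or "wrist"; returns (picture, depth): 400x640x3 uint8, blue, green, red; 400x640 float32, mm along the optical axis (not along the pixel's ray), 0 where there is no reading.
- imaging.camera_info(name): a dict with "fx", "fy", "cx", "cy" (pixels), "k1" (the pictures are not rectified: a ray, as slopes to the right and down, at radius r is drawn at 1 + k1 r^2 times it, then the intrinsics apply), "R" (3x3) and "t" (3): a world point X has camera coordinates R X + t; the wrist camera has in their place "T_tool_cam" (4x4, takes a point from camera to tool coordinates, whose origin is the TCP and whose axes are the tool frame's). Camera axes: x right, y down, z forward; pixel columns grow to the right and rows downward; lengths in mm; the calibration is good to about 2 mm. A picture is of the moment at which its call begins: read the wrist's pose just before it. camera_info takes no time and is no camera call.
- sign_off(): hands the job in, once; it reports no verdict.
The state is a dict: "time_s": time; "q": joint angles; "qd": joint speeds; "tau": joint torques, N m; "tcp_pos": TCP position; "tool_rot": TCP orientation; "contact_force": force on the tool from outside, world axes, zero at the start; "torque": the same for the moment, N m; "opening": finger opening in mm.
Only numpy, scipy, OpenCV 4.12 (cv2) and the standard library are available. Lean on these libraries where they do the work, as an engineer would, in place of code of your own. Each camera call takes 0.05 s, during which the arm holds its last target.

## Working session

There is one attempt and no reset: what is moved stays moved. The work goes in short steps, Python scripts to look and compute and a tool call to move; the robot and the scene stay as the last step left them, time stands still between calls to the robot, and variables do not carry over. Pictures are saved under pics/ and viewed, and the job is handed in when it is done.

Besides the shell and the picture viewer there is one more tool, called after "Request:" as name(argument=value, ...) on one line, values as JSON. arm_command: Moves the arm, as the interface text tells. Its arguments: {"type":"object","properties":{"xyz":{"type":"array","items":{"type":"array","items":{"type":"number"}}},"twist":{"type":"array","items":{"type":"array","items":{"type":"number"}}},"grip":{"type":"array","items":{"type":"number"}},"squeeze":{"type":"number"}},"required":["xyz","twist","grip"]}

```bash
ls; mkdir -p pics
cat > h.py <<'E'
import numpy as np, cv2
from plant import status, imaging
E
python3 - <<'E'
from h import *
s=status.state()
for k,v in s.items(): print(k,np.round(v,3).tolist())
for n in ("side","top"):
    im,d=imaging.grab_frame(n); cv2.imwrite(f"pics/{n}0.png",im); np.save(f"{n}0.npy",d)
    print(n,imaging.camera_info(n))
print(imaging.camera_info("wrist"))
E
```

```text
pics
time_s 0.0
q [1.056, 0.125, 1.652, -0.0, 1.367, -0.083]
qd [-0.0, -0.002, 0.002, -0.0, 0.0, 0.001]
tau [-0.001, -41.76, -35.994, 0.077, 0.049, -0.0]
tcp_pos [271.765, 589.763, 213.397]
tool_rot [[0.908, -0.001, 0.419], [-0.419, -0.002, 0.908], [-0.0, -1.0, -0.002]]
contact_force [0.294, -0.035, 0.21]
torque [0.013, -0.002, -0.003]
opening 94.596
side {'fx': 419.5389138939482, 'fy': 419.5389138939482, 'cx': 318.3114262766352, 'cy': 197.18929031726935, 'k1': 0.03333710227743111, 'R': array([[-0.98634861, -0.16452941, -0.00681884],
       [-0.07412788,  0.48060836, -0.87379669],
       [ 0.14704244, -0.86136268, -0.48624361]]), 't': array([ 616.51301727,   82.70249076, 1169.81251533])}
top {'fx': 410.161081757786, 'fy': 410.161081757786, 'cx': 325.41767178492444, 'cy': 202.81219725996218, 'k1': -0.03397122685764586, 'R': array([[-0.00371172, -0.99998128,  0.00486478],
       [-0.98112547,  0.00270109, -0.19335335],
       [ 0.19333659, -0.00549063, -0.98111713]]), 't': array([ 73.79147075, 610.10166507, 974.02280073])}
{'fx': 350.07132855382486, 'fy': 350.07132855382486, 'cx': 317.0173265802868, 'cy': 196.36689736083207, 'k1': -0.0017355489586936314, 'T_tool_cam': array([[-2.75860820e-04,  9.61823410e-01,  2.73670700e-01,
        -7.73031446e+01],
       [ 6.90338598e-04, -2.73670462e-01,  9.61823269e-01,
        -1.70385054e+02],
       [ 9.99999724e-01,  4.54254804e-04, -5.88488867e-04,
         5.44684614e-01],
       [ 0.00000000e+00,  0.00000000e+00,  0.00000000e+00,
         1.00000000e+00]])}
```

View pics/side0.png

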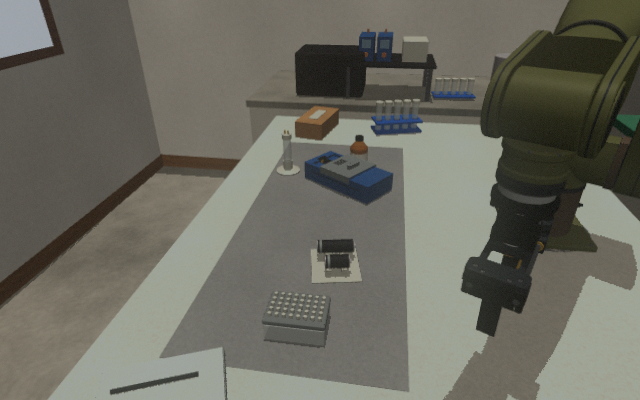

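View pics/top0.png

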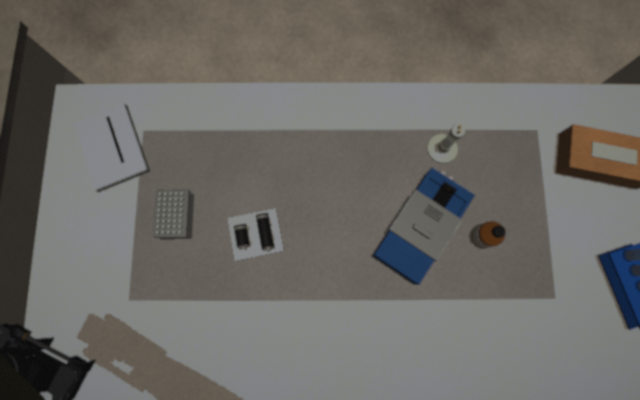

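```bash
cat > h.py <<'E'
import numpy as np, cv2
from plant import status, imaging
def info(n,s=None):
    c=imaging.camera_info(n)
    K=np.array([[c['fx'],0,c['cx']],[0,c['fy'],c['cy']],[0,0,1]])
    if n=='wrist':
        T=np.eye(4); T[:3,:3]=s['tool_rot']; T[:3,3]=s['tcp_pos']
        W=T@c['T_tool_cam']; C=W[:3,3]; Rwc=W[:3,:3]
    else:
        Rwc=np.array(c['R']).T; C=-Rwc@c['t']
    return K,np.array([c['k1'],0,0,0]),Rwc,C
def rays(n,px,s=None):
    K,D,R,C=info(n,s)
    u=cv2.undistortPoints(np.array(px,float).reshape(-1,1,2),K,D).reshape(-1,2)
    return np.c_[u,np.ones(len(u))]@R.T,C
def onplane(n,px,z,s=None):
    r,C=rays(n,px,s); return C+r*((z-C[2])/r[:,2])[:,None]
def proj(n,X,s=None):
    K,D,R,C=info(n,s)
    X=np.array(X,float).reshape(-1,3)
    p,_=cv2.projectPoints(((X-C)@R).reshape(-1,1,3),np.zeros(3),np.zeros(3),K,D); return p.reshape(-1,2)
def cloud(n,d,s=None):
    vs,us=np.mgrid[0:400,0:640]
    r,C=rays(n,np.c_[us.ravel(),vs.ravel()],s)
    P=C+r*d.reshape(-1,1); P[d.ravel()<=0]=np.nan
    return P.reshape(400,640,3)
E
python3 - <<'E'
from h import *
im=cv2.imread("pics/top0.png")
a=cv2.resize(im[190:270,215:305],None,fx=6,fy=6,interpolation=cv2.INTER_CUBIC);cv2.imwrite("pics/z1.png",cv2.convertScaleAbs(a,alpha=1.5))
a=cv2.resize(im[110:290,370:520],None,fx=3.3,fy=3.3,interpolation=cv2.INTER_CUBIC);cv2.imwrite("pics/z2.png",cv2.convertScaleAbs(a,alpha=1.5))
P=cloud("top",np.load("top0.npy"))
for p in [(265,230),(241,236),(425,232),(405,258),(452,188),(436,176)]: print(p,np.round(P[p[1],p[0]]))
for z,p in [(36,(265,230)),(36,(241,236)),(85,(425,232)),(62,(405,258)),(62,(452,188))]: print(p,onplane("top",[p],z).round())
E
```

```text
(265, 230) [542. 223.  55.]
(241, 236) [528. 283.  51.]
(425, 232) [ 532. -170.   85.]
(405, 258) [ 471. -122.   65.]
(452, 188) [ 647. -250.   64.]
(436, 176) [ 679. -211.   63.]
(265, 230) [[545. 226.  36.]]
(241, 236) [[530. 286.  36.]]
(425, 232) [[ 532. -170.   85.]]
(405, 258) [[ 471. -123.   62.]]
(452, 188) [[ 647. -250.   62.]]
```

View pics/z1.png

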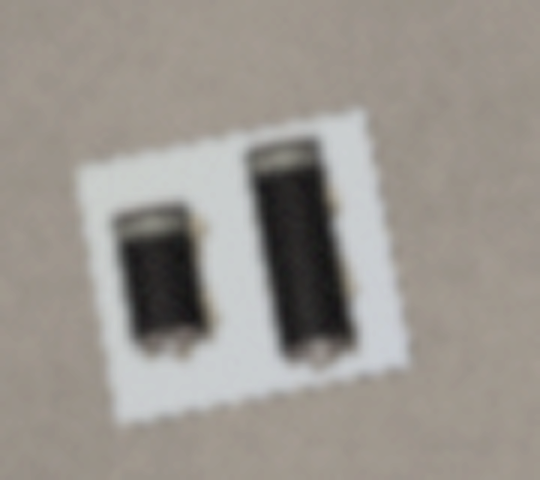

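View pics/z2.png

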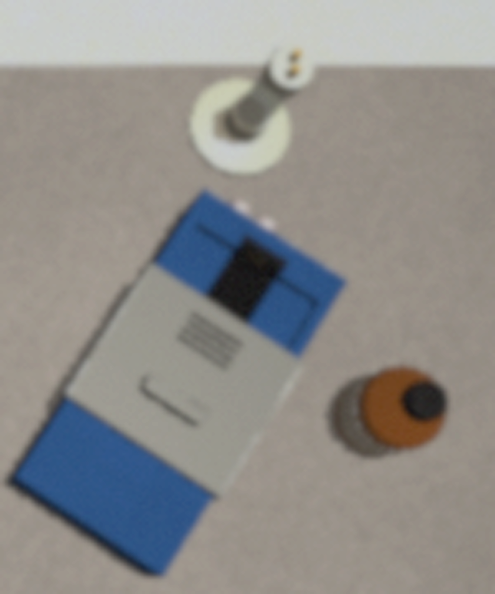

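Request:
arm_command(xyz=[[0.03, -0.04, 0], [0.03, -0.04, 0], [0.03, -0.04, 0], [0.03, -0.04, 0], [0.03, -0.04, 0], [0.03, -0.04, 0], [0.03, -0.04, 0], [0.03, -0.04, 0]], twist=[[0, 0, -0.14], [0, 0, -0.14], [0, 0, -0.14], [0, 0, -0.14], [0, 0, -0.14], [0, 0, -0.14], [0, 0, -0.14], [0, 0, -0.14]], grip=[0.05, 0.05, 0.05, 0.05, 0.05, 0.05, 0.05, 0.05])

```text
time_s: 0.9
tcp_pos: [512.7, 268.4, 214.3]
tool_rot: [[0.013, -0.0, 1.0], [-1.0, -0.0, 0.013], [0.0, -1.0, -0.0]]
contact_force: [0.1, 0.9, 0.4]
opening: 50.3
```

Run:
```python
from h import *
s=status.state(); im,d=imaging.grab_frame("wrist"); cv2.imwrite("pics/w1.png",im); np.save("w1.npy",d)
import pickle; pickle.dump(s,open("w1.pkl","wb"))
print(s['time_s'],s['tcp_pos'],s['q'],s['tool_rot'],s['opening'])
```

```text
0.9 [512.66030164 268.43863381 214.28535929] [ 3.89545598e-01 -3.22357244e-02  1.81241997e+00  1.24724957e-04
  1.36181069e+00  3.76269866e-01] [[ 1.32494500e-02 -4.18479948e-04  9.99912135e-01]
 [-9.99912222e-01 -3.99036733e-05  1.32494345e-02]
 [ 3.43555445e-05 -9.99999912e-01 -4.18971917e-04]] 50.28740864630723
```

View pics/w1.png

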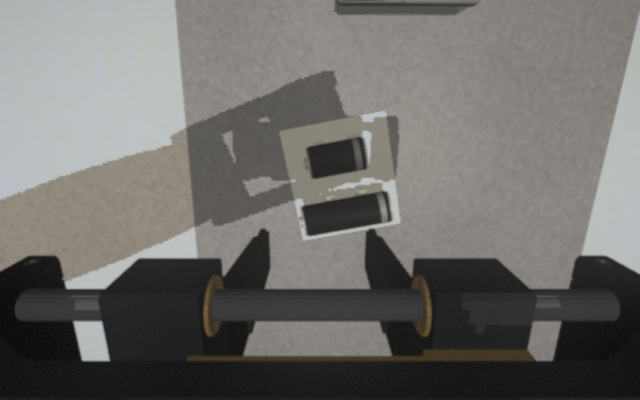

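Run:
```python
from h import *
import pickle
s=pickle.load(open("w1.pkl","rb")); d=np.load("w1.npy"); im=cv2.imread("pics/w1.png")
P=cloud("wrist",d,s)
print(np.nanmedian(P[60:100,420:520].reshape(-1,3),0))
roi=np.zeros((400,640),bool); roi[185:245,285:405]=1
g=im.max(2)
m=roi&(P[...,2]>30)&(P[...,2]<60)
# cylinder crest: fit
Q=P[m]; print(m.sum(), Q[:,2].max(), np.percentile(Q[:,2],[5,50,95]))
q=Q[Q[:,2]>np.percentile(Q[:,2],40)]
c,(vx,vy)=q[:,:2].mean(0),cv2.fitLine(q[:,:2].astype(np.float32),cv2.DIST_L2,0,.01,.01)[:2].ravel()
print(c,np.degrees(np.arctan2(vy,vx)))
t=(Q[:,:2]-c)@[vx,vy]; n=(Q[:,:2]-c)@[-vy,vx]
print(np.percentile(t,[0,1,5,50,95,99,100]),np.percentile(n,[0,1,50,99,100]))
# cyl fit least squares
from scipy.optimize import least_squares
def f(p):
    a=p[2]; u=np.array([np.cos(a),np.sin(a)]); nn=(Q[:,:2]-p[:2])@[-u[1],u[0]]
    return np.hypot(nn,Q[:,2]-p[3])-16.5
r=least_squares(f,[c[0],c[1],np.arctan2(vy,vx),36],loss='soft_l1'); print(r.x,np.degrees(r.x[2]),np.sqrt(np.mean(r.fun**2)))
u=np.array([np.cos(r.x[2]),np.sin(r.x[2])]); t=(Q[:,:2]-r.x[:2])@u
for b in (np.percentile(t,.5),np.percentile(t,99.5)): print(b, r.x[:2]+b*u)
a=cv2.resize(im[100:250,270:410],None,fx=5,fy=4,interpolation=cv2.INTER_CUBIC);cv2.imwrite("pics/z3.png",a)
np.savez("cyl",m=m)
```

```text
[669.94664221 365.36018472   0.80633849]
2827 54.646043669177914 [38.52313413 50.09135914 53.07909177]
[544.28018071 229.64629841] 11.6247635
[-49.78131636 -45.79130362 -41.67158987  -0.3830527   40.34151271
  44.28580166  45.24697697] [-17.32357557 -14.82803157   4.1603249   15.33292757  15.81811065]
[1.62767013e+03 4.53214766e+02 2.04553461e-01 3.60453039e+01] 11.72005001509504 1.2363343817038583
-1154.3345042220803 [497.40143906 218.73485509]
-1061.3927091283738 [588.40556386 237.61411737]
```

View pics/z3.png

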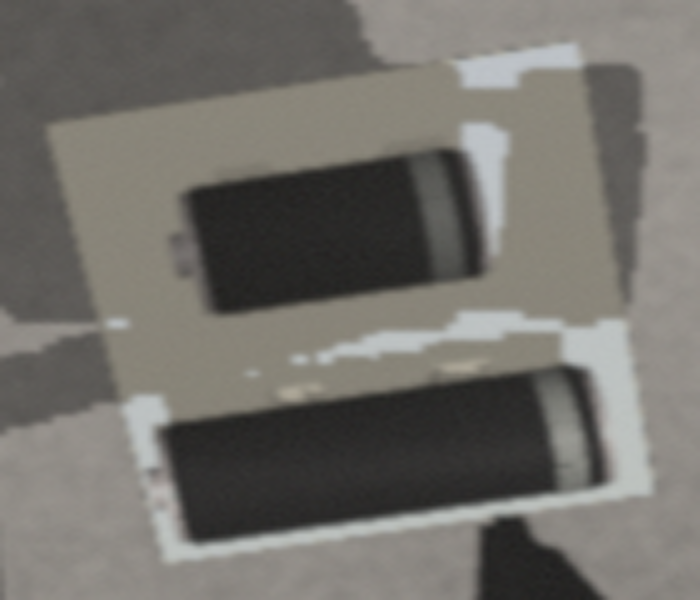

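Request:
arm_command(xyz=[[0.005, -0.048, 0], [0.005, -0.048, 0], [0.005, -0.048, 0], [0.005, -0.048, 0], [0.005, -0.048, 0], [0.005, -0.048, 0], [0.005, -0.048, 0], [0.005, -0.048, 0]], twist=[[0, 0, -0.1], [0, 0, -0.1], [0, 0, -0.1], [0, 0, -0.1], [0, 0, -0.1], [0, 0, -0.04], [0, 0, 0], [0, 0, 0]], grip=[0.05, 0.05, 0.05, 0.05, 0.05, 0.05, 0.05, 0.05])

```text
time_s: 1.75
tcp_pos: [551.7, -115.3, 214.3]
tool_rot: [[-0.497, -0.0, 0.868], [-0.868, 0.0, -0.497], [-0.0, -1.0, -0.0]]
contact_force: [0.6, -1.0, 0.8]
opening: 50.1
```

Run:
```python
from h import *
s=status.state(); im,d=imaging.grab_frame("wrist"); cv2.imwrite("pics/w2.png",im); np.save("w2.npy",d)
import pickle; pickle.dump(s,open("w2.pkl","wb"))
print(s['time_s'],s['tcp_pos'],s['q'],s['tool_rot'],s['opening'])
```

```text
1.75 [ 551.67758294 -115.33471462  214.31349539] [-3.01431607e-01 -6.63064046e-02  1.84515862e+00  1.80712652e-04
  1.36308187e+00  2.19007678e-01] [[-4.97293683e-01 -2.73537147e-04  8.67582226e-01]
 [-8.67582263e-01  2.70221608e-04 -4.97293619e-01]
 [-9.84111867e-05 -9.99999926e-01 -3.71695475e-04]] 50.10336720827085
```

View pics/w2.png

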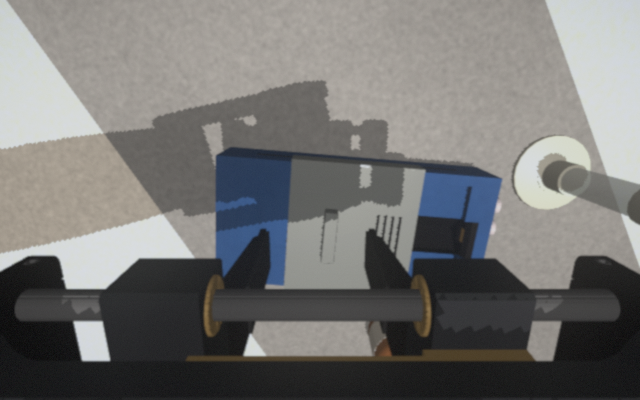

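Request:
arm_command(xyz=[[-0.02, -0.04, 0], [-0.02, -0.04, 0], [0, 0, 0]], twist=[[0, 0, 0], [0, 0, 0], [0, 0, 0]], grip=[0.05, 0.05, 0.05])

```text
time_s: 2.1
tcp_pos: [510.1, -196.8, 214.1]
tool_rot: [[-0.502, -0.002, 0.865], [-0.865, -0.001, -0.502], [0.001, -1.0, -0.001]]
contact_force: [0.8, 0.7, 0.5]
opening: 49.6
```

Run:
```python
from h import *
s=status.state(); im,d=imaging.grab_frame("wrist"); cv2.imwrite("pics/w3.png",im); np.save("w3.npy",d)
import pickle; pickle.dump(s,open("w3.pkl","wb"))
print(s['time_s'],s['tcp_pos'])
```

```text
2.1 [ 510.1499018  -196.81347097  214.08894422]
```

View pics/w3.png

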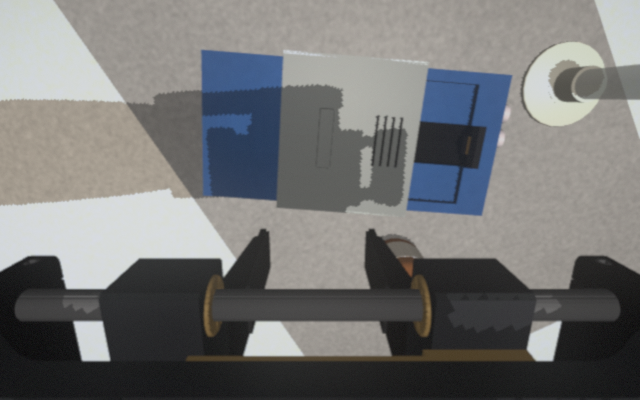

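Run:
```python
from h import *
import pickle
s=pickle.load(open("w3.pkl","rb")); d=np.load("w3.npy"); im=cv2.imread("pics/w3.png")
P=cloud("wrist",d,s); Z=P[...,2]
deck=(abs(Z-62)<4.5)&(P[...,0]>380); deck[230:]=0; deck[:,515:]=0
print('deck z',np.median(Z[deck]))
hsv=cv2.cvtColor(im,cv2.COLOR_BGR2HSV)
blue=(hsv[...,0]>100)&(hsv[...,0]<125)&(hsv[...,1]>110); blue[235:]=0
b=(blue&(Z>56)&(Z<67))
cov=(Z>67.5)&(Z<75)&(hsv[...,1]<90); cov[230:]=0; cov[:,:200]=0;cov[:,515:]=0
bar=(Z>79)&(Z<92); bar[225:]=0; bar[:,:200]=0;bar[:,515:]=0
for n,m in(('deck',b),('cov',cov),('bar',bar)):
    print(n,m.sum(),np.nanmedian(Z[m]))
    r=cv2.minAreaRect(P[m][:,:2].astype(np.float32)); print(r); print(cv2.boxPoints(r).round(1).tolist())
px=[(202,50),(511,75),(482,215),(204,195)]
c=onplane("wrist",px,62,s); print('corners',c.round(1).tolist())
def L(a,b): v=c[b]-c[a]; return np.linalg.norm(v),np.degrees(np.arctan2(v[1],v[0]))
print(L(0,1),L(3,2),L(3,0),L(2,1),c.mean(0))
k=onplane("wrist",[(283,51),(428,62),(407,216),(277,207)],71,s);print(k.round(1).tolist(),k.mean(0))
v=im.copy(); v[b]=(0,255,0); v[cov]=(0,255,255); v[bar]=(0,0,255); cv2.imwrite("pics/m3.png",v)
```

```text
deck z 62.35977996791581
deck 14712 62.37370413065125
((556.799072265625, -176.15679931640625), (128.67242431640625, 269.29339599609375), 55.48938751220703)
[[409.3999938964844, -152.89999389648438], [631.2999877929688, -305.5], [704.2000122070312, -199.39999389648438], [482.29998779296875, -46.900001525878906]]
cov 20646 71.37776712495179
((554.7329711914062, -174.7801513671875), (138.44259643554688, 122.30713653564453), 55.47168731689453)
[[465.1000061035156, -197.10000610351562], [565.9000244140625, -266.5], [644.2999877929688, -152.39999389648438], [543.5999755859375, -83.0999984741211]]
bar 839 85.30385270064329
((537.5220336914062, -162.70799255371094), (49.84088134765625, 11.981109619140625), 55.51823043823242)
[[518.5, -179.89999389648438], [528.4000244140625, -186.60000610351562], [556.5999755859375, -145.60000610351562], [546.7000122070312, -138.8000030517578]]
corners [[482.8, -47.1, 62.0], [704.0, -198.8, 62.0], [632.0, -306.0, 62.0], [409.6, -153.8, 62.0]]
(np.float64(268.22201692548134), np.float64(-34.44383229595201)) (np.float64(269.47871853709574), np.float64(-34.393439644838985)) (np.float64(129.39528896376441), np.float64(55.5501980450761)) (np.float64(129.16425919241814), np.float64(56.10760802469239)) [ 557.11760733 -176.4394837    62.        ]
[[542.6, -83.9, 71.0], [643.3, -152.3, 71.0], [567.9, -266.4, 71.0], [466.2, -197.2, 71.0]] [ 554.9828565  -174.94318369   71.        ]
```

View pics/m3.png

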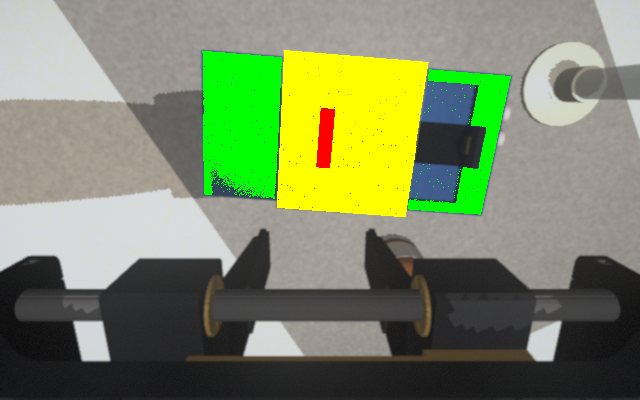

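Request:
arm_command(xyz=[[0.0274, 0.0341, -0.01], [0, 0, -0.045], [0, 0, -0.045], [0, 0, -0.025], [0, 0, -0.014], [0, 0, 0]], twist=[[0, 0, -0.077], [0, 0, 0], [0, 0, 0], [0, 0, 0], [0, 0, 0], [0, 0, 0]], grip=[0.05, 0.05, 0.05, 0.05, 0.05, 0.05], squeeze=12)

```text
time_s: 2.75
tcp_pos: [539.1, -158.2, 74.3]
tool_rot: [[-0.562, -0.002, 0.827], [-0.827, 0.001, -0.562], [0.0, -1.0, -0.003]]
contact_force: [0.3, -1.0, 0.5]
opening: 49.7
```

Request:
arm_command(xyz=[[0, 0, 0], [0, 0, 0], [0, 0, 0], [0, 0, 0]], twist=[[0, 0, 0], [0, 0, 0], [0, 0, 0], [0, 0, 0]], grip=[0.008, 0.008, 0.008, 0.008], squeeze=12)

```text
time_s: 3.15
tcp_pos: [540.0, -159.9, 76.8]
tool_rot: [[-0.563, 0.002, 0.826], [-0.826, -0.001, -0.563], [-0.0, -1.0, 0.002]]
contact_force: [0.8, -0.7, 0.6]
opening: 23.5
```

Request:
arm_command(xyz=[[0, 0, 0], [0, 0, 0], [0, 0, 0]], twist=[[0, 0, 0], [0, 0, 0], [0, 0, 0]], grip=[0.008, 0.008, 0.008], squeeze=12)

```text
time_s: 3.45
tcp_pos: [539.5, -159.7, 76.0]
tool_rot: [[-0.563, 0.0, 0.826], [-0.826, -0.0, -0.563], [-0.0, -1.0, 0.0]]
contact_force: [-1.1, 0.1, 2.8]
opening: 11.8
```

Request:
arm_command(xyz=[[-0.009, 0.0062, 0], [-0.009, 0.0062, 0], [-0.009, 0.0062, 0], [-0.009, 0.0062, 0], [-0.009, 0.0062, 0], [-0.003, 0.0021, 0], [0, 0, 0]], twist=[[0, 0, 0], [0, 0, 0], [0, 0, 0], [0, 0, 0], [0, 0, 0], [0, 0, 0], [0, 0, 0]], grip=[0.008, 0.008, 0.008, 0.008, 0.008, 0.008, 0.008])

```text
time_s: 4.15
tcp_pos: [494.6, -128.8, 76.2]
tool_rot: [[-0.562, 0.012, 0.827], [-0.827, -0.007, -0.562], [-0.001, -1.0, 0.014]]
contact_force: [14.2, -10.8, -11.1]
opening: 11.8
```

Request:
arm_command(xyz=[[0.002, -0.0015, 0], [0, 0, 0], [0, 0, 0.03], [0, 0, 0.04], [0, 0, 0.04], [0.005, 0.04, 0], [0.005, 0.045, 0], [0.005, 0.045, 0]], twist=[[0, 0, 0], [0, 0, 0], [0, 0, 0], [0, 0, 0], [0, 0, 0], [0, 0, -0.13], [0, 0, -0.13], [0, 0, -0.13]], grip=[0.05, 0.05, 0.05, 0.05, 0.05, 0.05, 0.05, 0.05])

```text
time_s: 4.95
tcp_pos: [507.2, 3.7, 185.4]
tool_rot: [[-0.838, -0.001, 0.545], [-0.545, 0.001, -0.838], [0.001, -1.0, -0.001]]
contact_force: [0.8, 0.0, 0.2]
opening: 49.9
```

Request:
arm_command(xyz=[[0.005, 0.045, 0], [0.005, 0.045, 0], [0.005, 0.045, 0], [0.005, 0.045, 0], [0.002, 0.02, 0], [0, 0, 0], [0, 0, 0]], twist=[[0, 0, -0.13], [0, 0, -0.13], [0, 0, -0.12], [0, 0, 0], [0, 0, 0], [0, 0, 0], [0, 0, 0]], grip=[0.05, 0.05, 0.05, 0.05, 0.05, 0.05, 0.05])

```text
time_s: 5.65
tcp_pos: [529.2, 202.0, 184.8]
tool_rot: [[-0.979, -0.002, 0.203], [-0.203, -0.001, -0.979], [0.002, -1.0, 0.0]]
contact_force: [-0.1, -0.3, 0.3]
opening: 50.4
```

Run:
```python
from h import *
s=status.state(); im,d=imaging.grab_frame("wrist"); cv2.imwrite("pics/w4.png",im); np.save("w4.npy",d)
import pickle; pickle.dump(s,open("w4.pkl","wb"))
print(s['time_s'],s['tcp_pos'],s['q'],s['tool_rot'],s['opening'])
im,d=imaging.grab_frame("top"); cv2.imwrite("pics/top4.png",cv2.resize(im[110:290,370:520],None,fx=3.3,fy=3.3))
```

```text
5.65 [529.23611943 201.99644508 184.76737105] [ 2.69977964e-01 -3.76425318e-02  1.86801936e+00 -2.59019635e-04
  1.31365037e+00  1.63672348e+00] [[-9.79237605e-01 -2.27952941e-03  2.02703026e-01]
 [-2.02701484e-01 -8.90742306e-04 -9.79240172e-01]
 [ 2.41276293e-03 -9.99997005e-01  4.10184368e-04]] 50.36220381060473
```

View pics/w4.png

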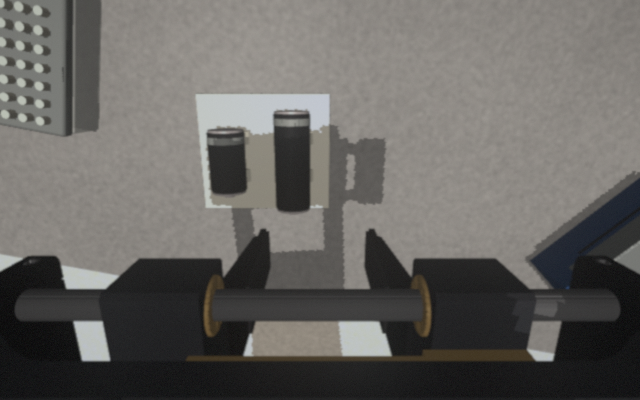

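View pics/top4.png

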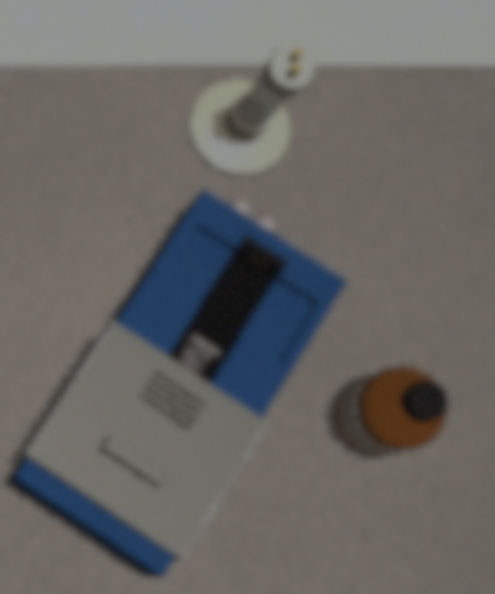

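Run:
```python
from h import *
import pickle
from scipy.optimize import least_squares
s=pickle.load(open("w4.pkl","rb")); d=np.load("w4.npy"); im=cv2.imread("pics/w4.png")
P=cloud("wrist",d,s)
roi=np.zeros((400,640),bool); roi[100:218,266:318]=1
m=roi&(P[...,2]>38)&(P[...,2]<60); Q=P[m]
# centre line via mean per-row using silhouette
u0=np.array([.979,.203]); 
def f(p):
    u=np.array([np.cos(p[1]),np.sin(p[1])]); nn=(Q[:,:2]-np.array([544,228]))@[-u[1],u[0]]-p[0]
    return np.hypot(nn,Q[:,2]-p[2])-16.5
r=least_squares(f,[0,.204,36],loss='soft_l1'); print(r.x,np.degrees(r.x[1]),np.sqrt(np.mean(r.fun**2)))
u=np.array([np.cos(r.x[1]),np.sin(r.x[1])]);n=np.array([-u[1],u[0]])
t=(Q[:,:2]-[544,228])@u; top=Q[:,2]>48
lo,hi=np.percentile(t[top],[.3,99.7]);print(lo,hi,np.percentile(t,[.3,99.7]),Q[:,2].max())
print('axis pt',np.array([544,228])+r.x[0]*n, 'centre',np.array([544,228])+r.x[0]*n+u*(lo+hi)/2)
# from image: ends
print(onplane("wrist",[(292,110),(292,211)],52.5,s))
```

```text
[ 0.25539036  0.20370009 36.07109229] 11.671155163236827 1.1351642535354618
-45.19746591974929 44.86277179014358 [-45.6326191   45.24170996] 54.69799694551335
axis pt [543.94833599 228.2501101 ] centre [543.78444886 228.21625675]
[[589.81351943 236.27875099  52.5       ]
 [501.97328333 219.87807238  52.5       ]]
```

Request:
arm_command(xyz=[[0.0028, 0.0238, -0.02], [0, 0, -0.04], [0, 0, -0.04], [0, 0, -0.02], [0, 0, 0], [0, 0, 0]], twist=[[0, 0, 0], [0, 0, 0], [0, 0, 0], [0, 0, 0], [0, 0, 0], [0, 0, 0]], grip=[0.05, 0.05, 0.05, 0.05, 0.05, 0.05])

```text
time_s: 6.35
tcp_pos: [533.5, 224.9, 66.1]
tool_rot: [[-0.98, -0.0, 0.2], [-0.2, -0.0, -0.98], [0.0, -1.0, 0.0]]
contact_force: [0.9, 0.1, 0.7]
opening: 49.7
```

Request:
arm_command(xyz=[[-0.0015, 0.0009, -0.015], [0, 0, -0.012], [0, 0, -0.008], [0, 0, 0], [0, 0, 0]], twist=[[0, 0, 0], [0, 0, 0], [0, 0, 0], [0, 0, 0], [0, 0, 0]], grip=[0.05, 0.05, 0.05, 0.05, 0.05])

```text
time_s: 6.85
tcp_pos: [531.6, 226.7, 30.4]
tool_rot: [[-0.979, -0.0, 0.201], [-0.201, -0.0, -0.979], [0.001, -1.0, 0.0]]
contact_force: [0.5, 0.2, 0.0]
opening: 49.9
```

Request:
arm_command(xyz=[[0, 0, 0], [0, 0, 0], [0, 0, 0], [0, 0, 0], [0, 0, 0]], twist=[[0, 0, 0], [0, 0, 0], [0, 0, 0], [0, 0, 0], [0, 0, 0]], grip=[0.025, 0.025, 0.025, 0.025, 0.025], squeeze=30)

```text
time_s: 7.35
tcp_pos: [532.3, 226.0, 31.2]
tool_rot: [[-0.979, 0.001, 0.202], [-0.202, -0.001, -0.979], [-0.001, -1.0, 0.001]]
contact_force: [0.8, -5.3, 2.7]
opening: 32.3
```

Gripped (32.3 mm ≈ 33). Lift and check it comes along.

Request:
arm_command(xyz=[[0, 0, 0.01], [0, 0, 0.02], [0, 0, 0.04], [0, 0, 0.05], [0, 0, 0.05], [0, 0, 0], [0, 0, 0]], twist=[[0, 0, 0], [0, 0, 0], [0, 0, 0], [0, 0, 0], [0, 0, 0], [0, 0, 0], [0, 0, 0]], grip=[0.025, 0.025, 0.025, 0.025, 0.025, 0.025, 0.025])

```text
time_s: 8.05
tcp_pos: [532.2, 227.6, 202.6]
tool_rot: [[-0.979, 0.003, 0.202], [-0.202, 0.002, -0.979], [-0.003, -1.0, -0.002]]
contact_force: [-0.2, -0.5, -2.4]
opening: 32.4
```

Run:
```python
from h import *
s=status.state(); im,d=imaging.grab_frame("wrist"); cv2.imwrite("pics/w5.png",im); np.save("w5.npy",d)
import pickle; pickle.dump(s,open("w5.pkl","wb"))
print(s['time_s'],s['tcp_pos'],s['q'],s['opening'],s['contact_force'])
im,d=imaging.grab_frame("side"); cv2.imwrite("pics/side5.png",cv2.resize(im[130:300,240:460],None,fx=3.5,fy=3.5))
```

```text
8.05 [532.17543244 227.56170813 202.59262227] [ 3.10714964e-01 -2.68194208e-02  1.82697579e+00  1.25910019e-03
  1.33803359e+00  1.67817719e+00] 32.40811861615381 [-0.18068485 -0.53167455 -2.4195788 ]
```

View pics/w5.png

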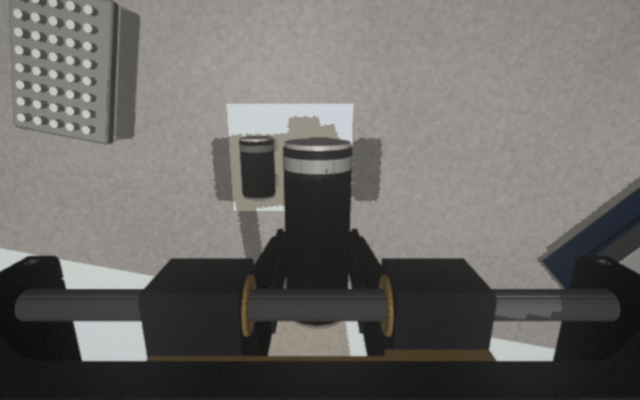

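View pics/side5.png

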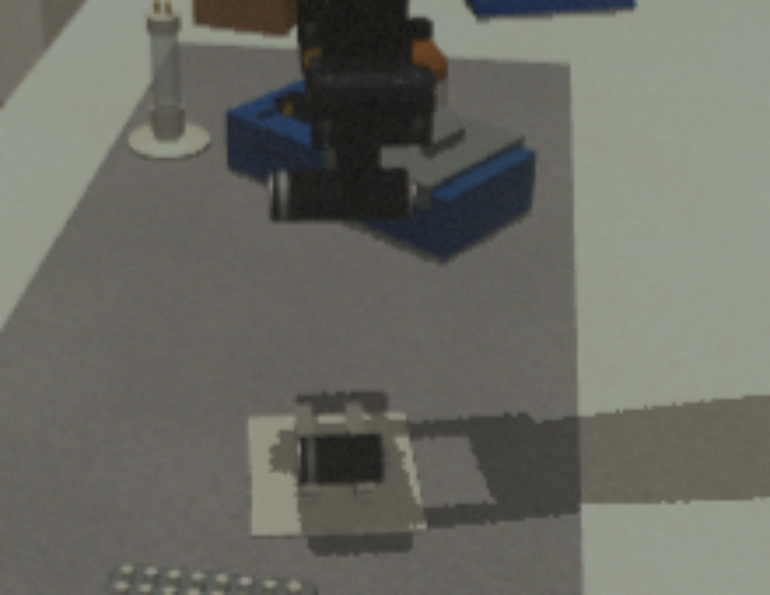

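```bash
cat >> h.py <<'E'
def cellfit(s,d,box):
    """held cell in tool frame: y offset & pitch of axis, minus-end x"""
    from scipy.optimize import least_squares
    P=cloud("wrist",d,s); R=np.array(s['tool_rot']); T=(P-np.array(s['tcp_pos']))@R
    r0,r1,c0,c1=box; Q=T[r0:r1,c0:c1].reshape(-1,3); Q=Q[np.isfinite(Q).all(1)]
    Q=Q[(abs(Q[:,1]+5)<40)&(abs(Q[:,2])<17)&(Q[:,0]<5)&(Q[:,0]>-80)]
    # axis: y=a+b x, z=c+e x
    f=lambda p: np.hypot(Q[:,1]-p[0]-p[1]*Q[:,0],Q[:,2]-p[2]-p[3]*Q[:,0])-16.5
    r=least_squares(f,[-5,0,0,0],loss='soft_l1')
    return r.x,np.percentile(Q[:,0],[0.5,1,3]),np.sqrt(np.mean(r.fun**2)),len(Q),Q
E
python3 - <<'E'
from h import *
import pickle
s=pickle.load(open("w5.pkl","rb")); d=np.load("w5.npy")
r=cellfit(s,d,(140,228,284,352)); print(r[:4])
E
```

```text
(array([-5.08882013e+00, -1.11991919e-02, -1.59939343e-01, -1.77432415e-03]), array([-57.41768955, -57.38913064, -57.30047945]), np.float64(1.8953804242291643), 5880)
```

Request:
arm_command(xyz=[[0.01, -0.045, 0], [0.01, -0.045, 0], [0.01, -0.045, 0], [0.01, -0.045, 0], [0.01, -0.045, 0], [0.01, -0.045, 0], [0.01, -0.045, 0], [0.01, -0.045, 0]], twist=[[0, 0, 0.14], [0, 0, 0.14], [0, 0, 0.14], [0, 0, 0.14], [0, 0, 0.14], [0, 0, 0.14], [0, 0, 0.14], [0, 0, 0.14]], grip=[0.025, 0.025, 0.025, 0.025, 0.025, 0.025, 0.025, 0.025])

```text
time_s: 8.95
tcp_pos: [610.2, -133.9, 197.1]
tool_rot: [[-0.242, -0.005, 0.97], [-0.97, 0.002, -0.242], [-0.001, -1.0, -0.005]]
contact_force: [0.3, -0.2, -2.3]
opening: 32.3
```

Request:
arm_command(xyz=[[0.01, -0.045, 0], [0.01, -0.045, 0], [0, 0, 0], [0, 0, 0], [0, 0, 0], [0, 0, 0], [0, 0, 0], [0, 0, 0]], twist=[[0, 0, 0.14], [0, 0, 0.14], [0, 0, 0.14], [0, 0, 0.14], [0, 0, 0.14], [0, 0, 0.14], [0, 0, 0.14], [0, 0, 0.095]], grip=[0.025, 0.025, 0.025, 0.025, 0.025, 0.025, 0.025, 0.025])

```text
time_s: 9.75
tcp_pos: [630.2, -221.9, 196.7]
tool_rot: [[0.738, -0.005, 0.675], [-0.675, 0.003, 0.738], [-0.006, -1.0, -0.001]]
contact_force: [-0.2, 0.1, -2.8]
opening: 32.7
```

Request:
arm_command(xyz=[[0, 0, 0], [0, 0, 0], [0, 0, 0], [0, 0, 0], [0, 0, 0]], twist=[[-0.0725, -0.1055, 0], [-0.0725, -0.1055, 0], [-0.0725, -0.1055, 0], [0, 0, 0], [0, 0, 0]], grip=[0.025, 0.025, 0.025, 0.025, 0.025])

```text
time_s: 10.25
tcp_pos: [630.3, -221.8, 197.9]
tool_rot: [[0.677, 0.304, 0.67], [-0.639, -0.209, 0.741], [0.365, -0.929, 0.052]]
contact_force: [0.2, -1.6, -1.9]
opening: 32.4
```

```bash
cat >> h.py <<'E'
C0=np.array([556.9,-176.3]); A0=np.radians(-34.5)
U=np.array([np.cos(A0),np.sin(A0)]); V=np.array([-U[1],U[0]])
def ctl(s):
    p=np.array(s['tcp_pos']); R=np.array(s['tool_rot']); B=np.c_[np.r_[U,0],np.r_[V,0],[0,0,1]]
    q=np.r_[(p[:2]-C0)@U,(p[:2]-C0)@V,p[2]]; return q,B.T@R
E
python3 - <<'E'
from h import *
s=status.state(); im,d=imaging.grab_frame("wrist"); cv2.imwrite("pics/w6.png",im); np.save("w6.npy",d)
import pickle; pickle.dump(s,open("w6.pkl","wb"))
q,R=ctl(s); print(s['time_s'],s['tcp_pos'],np.round(s['q'],2),q.round(1)); print(R.round(3)); print(np.degrees(np.arctan2(R[2,0],R[0,0])))
im,d=imaging.grab_frame("side"); cv2.imwrite("pics/side6.png",cv2.resize(im[100:220,240:420],None,fx=4,fy=4))
E
```

```text
10.25 [ 630.27658874 -221.8432845   197.94502443] [-0.38 -0.04  1.88 -0.1   0.93 -1.16] [ 86.3   4.  197.9]
[[ 0.92   0.369  0.133]
 [-0.143 -0.     0.99 ]
 [ 0.365 -0.929  0.052]]
21.654417610013443
```

View pics/w6.png

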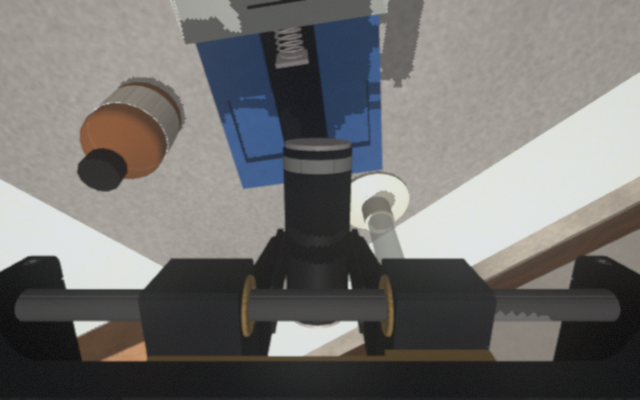

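View pics/side6.png

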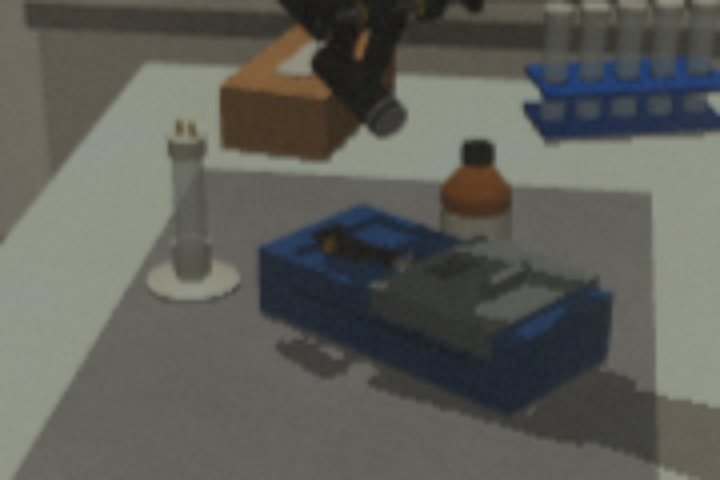

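```bash
cat >> h.py <<'E'
def goto(s,x,y,z,th):
    from scipy.spatial.transform import Rotation as Ro
    th=np.radians(th);c,n=np.cos(th),np.sin(th)
    B=np.c_[np.r_[U,0],np.r_[V,0],[0,0,1]]
    Rt=B@np.array([[c,n,0],[0,0,1],[n,-c,0]])
    w=Ro.from_matrix(Rt@np.array(s['tool_rot']).T).as_rotvec()
    p=np.r_[C0+x*U+y*V,z]
    return (p-np.array(s['tcp_pos'])).round(1), w.round(4)
E
python3 - <<'E'
from h import *
print(goto(status.state(),95,0,140,22))
E
```

```text
(array([  2.7,  -6.9, -60.8]), array([-0.0451,  0.0296,  0.1334]))
```

Request:
arm_command(xyz=[[0.0027, -0.0069, 0], [0, 0, -0.03], [0, 0, -0.03], [0, 0, 0], [0, 0, 0]], twist=[[-0.0225, 0.0148, 0.0667], [-0.0225, 0.0148, 0.0667], [0, 0, 0], [0, 0, 0], [0, 0, 0]], grip=[0.025, 0.025, 0.025, 0.025, 0.025])

```text
time_s: 10.85
tcp_pos: [635.0, -230.2, 140.7]
tool_rot: [[0.764, 0.309, 0.566], [-0.525, -0.212, 0.824], [0.375, -0.927, -0.0]]
contact_force: [-0.4, -0.1, -1.3]
opening: 32.5
```

Run:
```python
from h import *
s=status.state(); im,d=imaging.grab_frame("wrist"); cv2.imwrite("pics/w7.png",im); np.save("w7.npy",d)
import pickle; pickle.dump(s,open("w7.pkl","wb"))
q,R=ctl(s); print(s['time_s'],np.round(s['q'],2),q.round(1)); print(R.round(3))
r=cellfit(s,d,(140,228,284,352)); print(r[:4])
print(goto(s,95,0,140,22))
P=cloud("wrist",d,s); Z=P[...,2]
hsv=cv2.cvtColor(im,cv2.COLOR_BGR2HSV)
blue=(hsv[...,0]>100)&(hsv[...,0]<125)&(hsv[...,1]>110)&(abs(Z-62)<5)
cx=(P[...,:2]-C0)@U; cy=(P[...,:2]-C0)@V
print('deck z',np.median(Z[blue]))
for lo in range(5,50,10):
    m=blue&(cx>lo)&(cx<lo+10); y=cy[m]; print(lo,m.sum(),np.percentile(y,[.5,99.5]).round(1), 'inner',y[y<0].max().round(1),y[y>0].min().round(1))
```

```text
10.85 [-0.39  0.03  1.92 -0.11  0.82 -1.3 ] [ 9.490e+01 -1.000e-01  1.407e+02]
[[ 0.927  0.375  0.   ]
 [-0.    -0.     1.   ]
 [ 0.375 -0.927 -0.   ]]
(array([-4.94985166e+00, -8.92954928e-03,  6.62263885e-01, -2.05092326e-03]), array([-57.19318409, -57.15064778, -57.08105031]), np.float64(1.9008829423807028), 5873)
(array([ 0.1,  0.1, -0.7]), array([0.0002, 0.0001, 0.0001]))
deck z 62.2533324967531
5 2564 [-62.7  64.5] inner -18.9 20.0
15 2668 [-61.6  64. ] inner -18.9 19.9
25 2536 [-62.6  64. ] inner -18.9 20.0
35 2334 [-62.9  64.3] inner -18.9 19.9
45 1260 [-62.9  64.4] inner -18.9 19.9
```

View pics/w7.png

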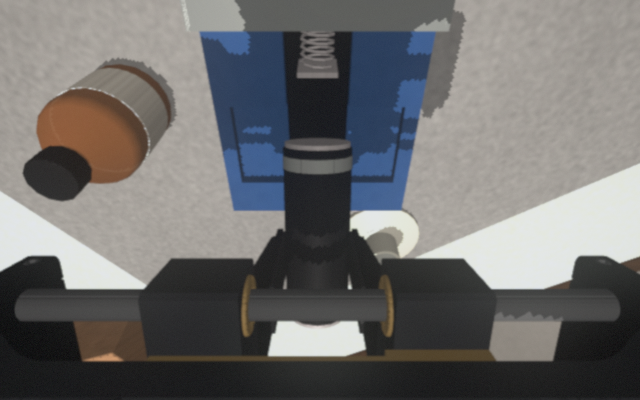

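Request:
arm_command(xyz=[[0, 0, -0.03], [0, 0, -0.02], [0, 0, -0.012], [0, 0, -0.006], [0, 0, -0.004], [0, 0, 0], [0, 0, 0]], twist=[[0, 0, 0], [0, 0, 0], [0, 0, 0], [0, 0, 0], [0, 0, 0], [0, 0, 0], [0, 0, 0]], grip=[0.025, 0.025, 0.025, 0.025, 0.025, 0.025, 0.025])

```text
time_s: 11.6
tcp_pos: [635.1, -229.9, 70.0]
tool_rot: [[0.763, 0.311, 0.566], [-0.524, -0.213, 0.824], [0.377, -0.926, 0.0]]
contact_force: [0.6, -0.2, -2.4]
opening: 32.1
```

Run:
```python
from h import *
s=status.state(); im,d=imaging.grab_frame("wrist"); cv2.imwrite("pics/w8.png",im)
q,R=ctl(s); print(s['time_s'],q.round(1),s['contact_force'].round(1)); print(goto(s,77,0,67,22),goto(s,76,0,66,22))
P=cloud("wrist",d,s); cx=(P[...,:2]-C0)@U
```

```text
11.6 [94.9  0.1 70. ] [ 0.6 -0.2 -2.4]
(array([-14.8,  10. ,  -3. ]), array([ 0.0014,  0.0028, -0.0004])) (array([-15.6,  10.6,  -4. ]), array([ 0.0014,  0.0028, -0.0004]))
```

View pics/w8.png

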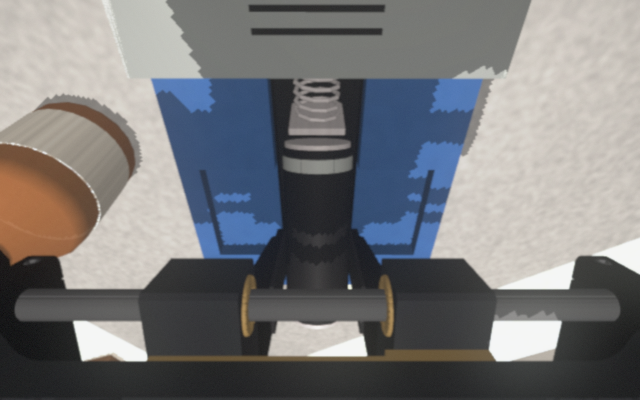

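Request:
arm_command(xyz=[[0, 0, -0.002], [0, 0, -0.002], [0, 0, 0], [0, 0, 0]], twist=[[0, 0, 0], [0, 0, 0], [0, 0, 0], [0, 0, 0]], grip=[0.025, 0.025, 0.025, 0.025])

```text
time_s: 12.05
tcp_pos: [634.8, -229.8, 65.4]
tool_rot: [[0.764, 0.311, 0.566], [-0.524, -0.213, 0.824], [0.377, -0.926, 0.0]]
contact_force: [-0.8, 1.0, 2.3]
opening: 32.4
```

Request:
arm_command(xyz=[[-0.0037, 0.0025, 0.0005], [-0.0037, 0.0026, 0], [-0.0037, 0.0025, 0], [-0.0037, 0.0026, 0], [0, 0, 0], [0, 0, 0]], twist=[[0, 0, 0], [0, 0, 0], [0, 0, 0], [0, 0, 0], [0, 0, 0], [0, 0, 0]], grip=[0.025, 0.025, 0.025, 0.025, 0.025, 0.025])

```text
time_s: 12.65
tcp_pos: [620.6, -219.9, 66.5]
tool_rot: [[0.763, 0.313, 0.566], [-0.524, -0.214, 0.825], [0.379, -0.925, 0.001]]
contact_force: [4.4, -3.2, -1.2]
opening: 32.4
```

Run:
```python
from h import *
s=status.state(); im,d=imaging.grab_frame("wrist"); cv2.imwrite("pics/w9.png",im)
q,R=ctl(s); print(s['time_s'],q.round(1),s['contact_force'].round(1),s['contact_force'][:2]@U); print(goto(s,76,0,59.5,15),goto(s,76,0,58,13.5))
r=cellfit(s,d,(130,228,284,352)); print(r[:4])
```

```text
12.65 [77.2  0.2 66.5] [ 4.4 -3.2 -1.2] 5.404728611693837
(array([-1.1,  0.6, -7. ]), array([ 0.0716,  0.1052, -0.0007])) (array([-1.1,  0.6, -8.5]), array([ 0.0864,  0.1268, -0.0007]))
(array([-5.06548272e+00, -1.27513603e-02,  8.29049410e-01,  3.33118081e-03]), array([-63.17740572, -62.98042895, -61.95836028]), np.float64(1.1034547175673592), 6575)
```

View pics/w9.png

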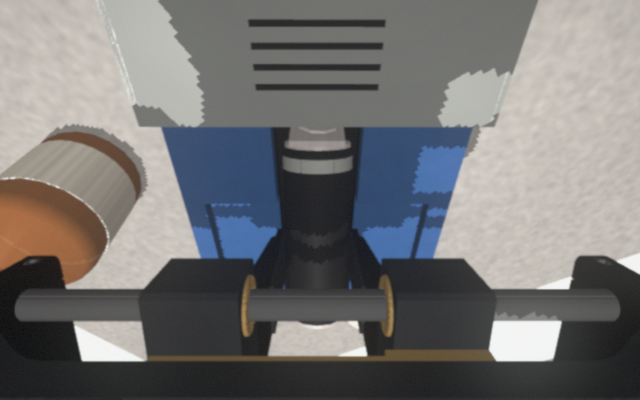

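Request:
arm_command(xyz=[[-0.0009, 0.0006, -0.0025], [-0.0006, 0.0003, -0.003], [0, 0, -0.003], [0, 0, 0], [0, 0, 0]], twist=[[0.0288, 0.0423, 0], [0.0288, 0.0423, 0], [0.0288, 0.0423, 0], [0, 0, 0], [0, 0, 0]], grip=[0.025, 0.025, 0.025, 0.025, 0.025])

```text
time_s: 13.2
tcp_pos: [619.8, -219.6, 58.0]
tool_rot: [[0.801, 0.193, 0.566], [-0.55, -0.133, 0.824], [0.234, -0.972, -0.0]]
contact_force: [5.0, -4.2, -1.7]
opening: 32.3
```

Run:
```python
from h import *
s=status.state()
q,R=ctl(s); print(s['time_s'],q.round(1),s['contact_force'].round(1),s['contact_force'][:2]@U,np.degrees(np.arctan2(R[2,0],R[0,0]))); print(goto(s,75.5,0,58,13.5))
im,d=imaging.grab_frame("side"); cv2.imwrite("pics/side9.png",cv2.resize(im[110:210,270:410],None,fx=5,fy=5,interpolation=cv2.INTER_CUBIC))
```

```text
13.2 [76.3 -0.  58. ] [ 5.  -4.2 -1.7] 6.447681131918529 13.535065141103233
(array([-0.6,  0.5,  0. ]), array([ 0.0004,  0.0005, -0.0004]))
```

View pics/side9.png

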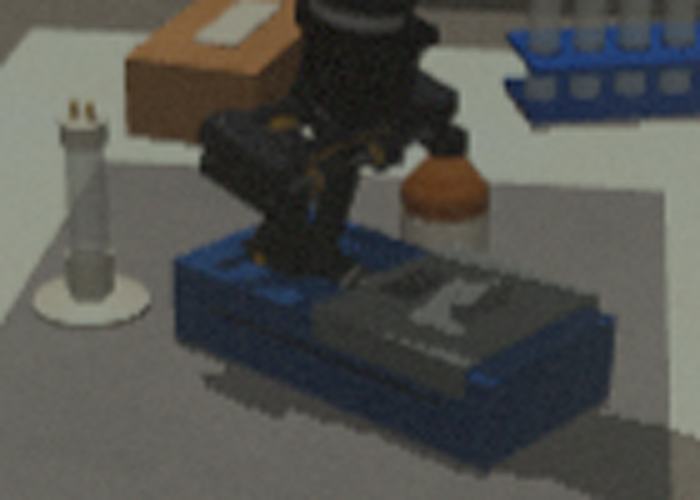

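Request:
arm_command(xyz=[[-0.0005, 0.0003, -0.001], [0, 0, 0], [0, 0, 0], [0, 0, 0], [0, 0, 0]], twist=[[0.01, 0.0144, 0], [0, 0, 0], [0, 0, 0], [0, 0, 0], [0, 0, 0]], grip=[0.025, 0.025, 0.05, 0.05, 0.05])

```text
time_s: 13.75
tcp_pos: [617.6, -218.1, 56.3]
tool_rot: [[0.806, 0.175, 0.566], [-0.553, -0.121, 0.824], [0.213, -0.977, -0.0]]
contact_force: [0.4, -1.0, 3.9]
opening: 48.3
```

Run:
```python
from h import *
s=status.state(); im,d=imaging.grab_frame("wrist"); cv2.imwrite("pics/w10.png",im)
q,R=ctl(s); print(s['time_s'],q.round(1),s['contact_force'].round(1),s['opening'])
r=cellfit(s,d,(130,228,284,352)); print(r[:4])
```

```text
13.75 [73.7 -0.  56.3] [ 0.4 -1.   3.9] 48.323902723810626
(array([-2.88281070e+00,  1.29298162e-02,  7.35518853e-01,  2.87208775e-03]), array([-62.90268743, -62.52606316, -61.27124608]), np.float64(2.6611406658639214), 6520)
```

View pics/w10.png

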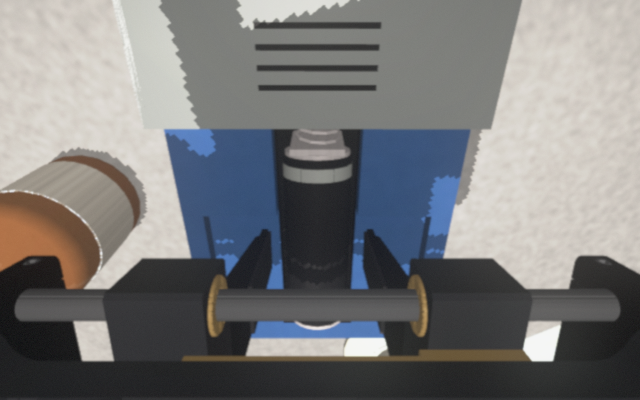

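Request:
arm_command(xyz=[[0, 0, 0.02], [0, 0, 0.03], [0, 0, 0.03], [0.01, -0.007, 0], [0.01, -0.007, 0], [0, 0, 0], [0, 0, 0]], twist=[[0, 0, 0], [0, 0, 0], [0, 0, 0], [0.061, 0.0886, 0], [0.061, 0.0886, 0], [0, 0, 0], [0, 0, 0]], grip=[0.05, 0.05, 0.05, 0.0, 0.0, 0.0, 0.0])

```text
time_s: 14.5
tcp_pos: [636.9, -232.0, 133.9]
tool_rot: [[0.824, -0.003, 0.566], [-0.566, 0.001, 0.824], [-0.004, -1.0, -0.001]]
contact_force: [0.1, -0.0, 0.0]
opening: 23.4
```

Run:
```python
from h import *
s=status.state(); im,d=imaging.grab_frame("wrist"); cv2.imwrite("pics/w11.png",im); np.save("w11.npy",d)
import pickle; pickle.dump(s,open("w11.pkl","wb"))
q,R=ctl(s); print(s['time_s'],q.round(1),s['contact_force'].round(1),s['opening']); print(R.round(3)); print(goto(s,99,0.5,95,0))
P=cloud("wrist",d,s); cx=(P[...,:2]-C0)@U; cy=(P[...,:2]-C0)@V
for x in range(10,120,8):
    m=(abs(cx-x)<2)&(abs(cy-.5)<3); 
    if m.any(): print(x,m.sum(),np.nanmedian(P[...,2][m]).round(1))
im,d=imaging.grab_frame("side"); cv2.imwrite("pics/side11.png",cv2.resize(im[110:210,270:410],None,fx=5,fy=5,interpolation=cv2.INTER_CUBIC))
```

```text
14.5 [ 97.5  -0.6 133.9] [ 0.1 -0.   0. ] 23.401385875733546
[[ 1.    -0.004 -0.   ]
 [ 0.    -0.001  1.   ]
 [-0.004 -1.    -0.001]]
(array([  1.9,   0. , -38.9]), array([-0.0015, -0.0034, -0.0002]))
10 52 56.9
18 54 64.3
26 53 66.8
34 63 68.2
42 54 69.4
50 55 70.8
58 57 72.3
66 199 226.0
74 1105 249.0
82 53 76.2
90 54 77.4
98 48 78.6
106 44 79.6
114 18 69.8
```

View pics/w11.png

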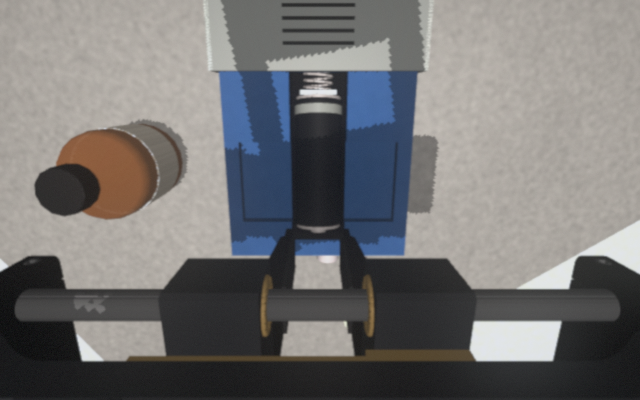

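View pics/side11.png

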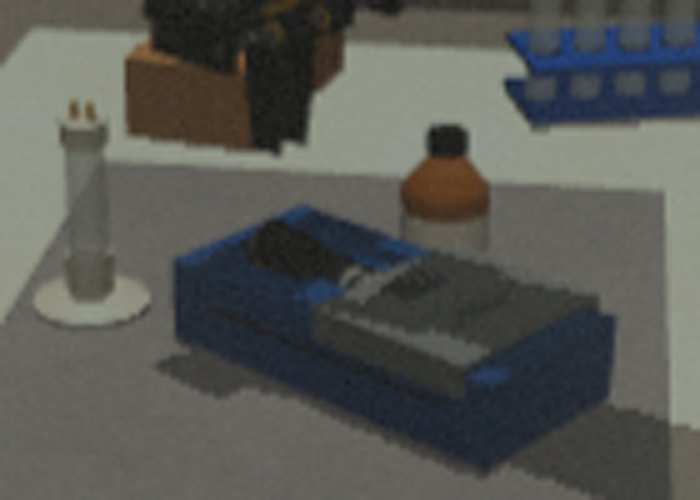

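Request:
arm_command(xyz=[[0.0019, 0, -0.02], [0, 0, -0.02], [0, 0, -0.008], [0, 0, 0], [0, 0, 0]], twist=[[-0.0015, -0.0034, 0], [0, 0, 0], [0, 0, 0], [0, 0, 0], [0, 0, 0]], grip=[0, 0, 0, 0, 0])

```text
time_s: 15.1
tcp_pos: [639.4, -232.0, 88.5]
tool_rot: [[0.825, 0.003, 0.566], [-0.566, -0.001, 0.825], [0.003, -1.0, 0.001]]
contact_force: [0.4, 0.3, 0.7]
opening: 0.1
```

Request:
arm_command(xyz=[[0, 0, -0.008], [0, 0, -0.003], [0, 0, -0.003], [0, 0, -0.003], [0, 0, 0]], twist=[[0, 0, 0], [0, 0, 0], [0, 0, 0], [0, 0, 0], [0, 0, 0]], grip=[0, 0, 0, 0, 0])

```text
time_s: 15.6
tcp_pos: [639.1, -232.1, 70.0]
tool_rot: [[0.824, 0.002, 0.566], [-0.566, -0.001, 0.824], [0.002, -1.0, 0.0]]
contact_force: [-0.2, -0.6, -0.5]
opening: -0.0
```

Request:
arm_command(xyz=[[0, 0, -0.002], [0, 0, -0.002], [0, 0, 0]], twist=[[0, 0, 0], [0, 0, 0], [0, 0, 0]], grip=[0, 0, 0])

```text
time_s: 15.9
tcp_pos: [639.1, -232.0, 66.0]
tool_rot: [[0.824, 0.001, 0.566], [-0.566, -0.001, 0.824], [0.002, -1.0, 0.0]]
contact_force: [-0.5, -0.2, -0.3]
opening: 0.6
```

Run:
```python
from h import *
s=status.state(); im,d=imaging.grab_frame("wrist"); cv2.imwrite("pics/w12.png",im)
q,R=ctl(s); print(s['time_s'],q.round(1),s['contact_force'].round(1))
P=cloud("wrist",d,s); cx=(P[...,:2]-C0)@U; cy=(P[...,:2]-C0)@V
for x in range(10,120,8):
    m=(abs(cx-x)<2)&(abs(cy-.5)<3)&(P[...,2]<120)
    if m.any(): print(x,m.sum(),np.nanmedian(P[...,2][m]).round(1))
```

```text
15.9 [99.3  0.6 66. ] [-0.5 -0.2 -0.3]
10 79 57.0
18 109 63.3
26 116 65.1
34 115 65.1
42 104 65.0
50 103 64.9
58 97 64.9
66 83 65.0
74 79 65.0
82 82 65.2
90 380 94.0
98 21 101.2
```

View pics/w12.png

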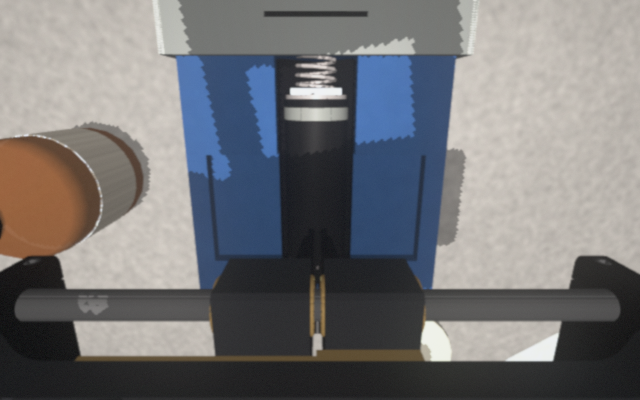

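Request:
arm_command(xyz=[[0, 0, 0.03], [0, 0, 0.04], [0, 0, 0.04], [-0.025, 0.017, 0], [-0.025, 0.017, 0], [-0.025, 0.017, 0], [-0.025, 0.017, 0], [-0.025, 0.017, 0]], twist=[[0, 0, 0], [0, 0, 0], [0, 0, -0.13], [0, 0, -0.13], [0, 0, -0.13], [0, 0, -0.13], [0, 0, -0.13], [0, 0, -0.13]], grip=[0, 0, 0, 0.05, 0.05, 0.05, 0.05, 0.05])

```text
time_s: 16.75
tcp_pos: [513.4, -146.6, 176.7]
tool_rot: [[0.183, 0.001, 0.983], [-0.983, -0.003, 0.183], [0.003, -1.0, 0.001]]
contact_force: [-0.7, -0.8, 0.8]
opening: 34.9
```

Request:
arm_command(xyz=[[-0.02, 0.014, 0], [0, 0, 0], [0, 0, 0], [0, 0, 0], [0, 0, 0], [0, 0, 0], [0, 0, 0]], twist=[[0, 0, -0.13], [0, 0, -0.13], [0, 0, -0.13], [0, 0, -0.13], [0, 0, -0.13], [0, 0, -0.13], [0, 0, 0]], grip=[0.05, 0.05, 0.05, 0.05, 0.05, 0.05, 0.05])

```text
time_s: 17.45
tcp_pos: [494.5, -133.2, 176.8]
tool_rot: [[-0.557, -0.001, 0.831], [-0.831, -0.003, -0.557], [0.002, -1.0, 0.001]]
contact_force: [0.1, -0.2, 0.3]
opening: 49.7
```

Run:
```python
from h import *
s=status.state(); im,d=imaging.grab_frame("wrist"); cv2.imwrite("pics/w13.png",im)
q,R=ctl(s); print(s['time_s'],q.round(1),s['contact_force'].round(1),s['opening']); print(R.round(3))
from scipy.spatial.transform import Rotation as Ro
P=cloud("wrist",d,s);cx=(P[...,:2]-C0)@U; cy=(P[...,:2]-C0)@V; Z=P[...,2]
m=(Z>80)&(Z<90)&(abs(cy)<40)&(cx<0); print(m.sum()); 
if m.any(): print(np.percentile(cx[m],[1,50,99]),np.percentile(cy[m],[1,50,99]))
for x in range(10,120,8):
    k=(abs(cx-x)<2)&(abs(cy-.5)<3)&(Z<120)
    if k.any(): print(x,k.sum(),np.nanmedian(Z[k]).round(1))
Rt=np.c_[np.r_[-V,0],[0,0,-1],np.r_[U,0]]
print((np.r_[C0-78*U,75]-s['tcp_pos']).round(1),Ro.from_matrix(Rt@s['tool_rot'].T).as_rotvec().round(3))
im,d=imaging.grab_frame("top"); cv2.imwrite("pics/top13.png",cv2.resize(im[110:290,370:520],None,fx=3.3,fy=3.3))
```

```text
17.45 [-75.9   0.2 176.8] [ 0.1 -0.2  0.3] 49.69062464505711
[[ 0.012  0.001  1.   ]
 [-1.    -0.002  0.012]
 [ 0.002 -1.     0.001]]
973
[-83.82117281 -78.06543765 -71.97806017] [-24.20575182   1.73266072  25.20038786]
10 8 58.5
18 62 60.2
26 31 65.1
34 33 64.7
42 35 65.0
50 31 65.1
58 33 65.0
66 33 65.2
74 33 64.9
82 33 64.8
90 30 65.1
98 30 64.9
106 35 65.0
114 26 62.0
[  -1.9    1.1 -101.8] [ 0.003 -0.001 -0.012]
```

View pics/w13.png

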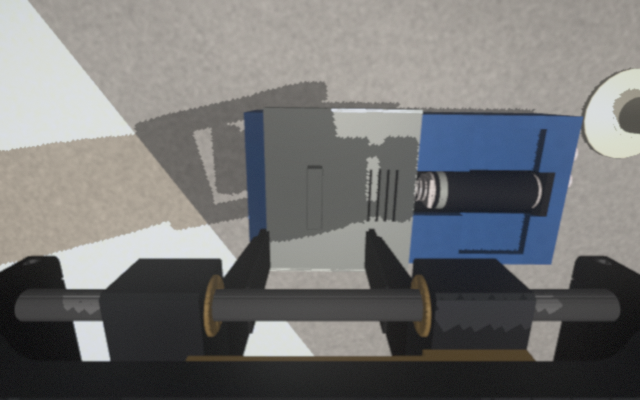

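View pics/top13.png

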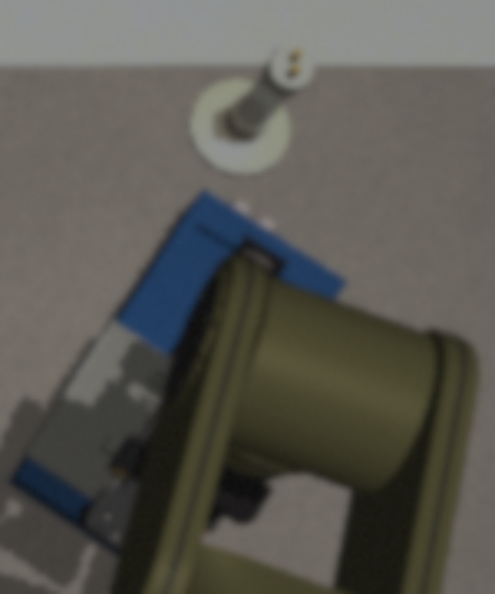

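Request:
arm_command(xyz=[[-0.0019, 0.0011, -0.03], [0, 0, -0.04], [0, 0, -0.02], [0, 0, -0.01], [0, 0, 0], [0, 0, 0], [0, 0, 0], [0, 0, 0]], twist=[[0, 0, -0.012], [0, 0, 0], [0, 0, 0], [0, 0, 0], [0, 0, 0], [0, 0, 0], [0, 0, 0], [0, 0, 0]], grip=[0.05, 0.05, 0.05, 0.05, 0.05, 0.008, 0.008, 0.008], squeeze=12)

```text
time_s: 18.35
tcp_pos: [493.6, -132.5, 78.3]
tool_rot: [[-0.567, 0.002, 0.824], [-0.824, -0.003, -0.567], [0.002, -1.0, 0.003]]
contact_force: [-0.0, -0.6, -0.0]
opening: 31.6
```

Request:
arm_command(xyz=[[0, 0, 0], [0, 0, 0], [0, 0, 0], [0, 0, 0]], twist=[[0, 0, 0], [0, 0, 0], [0, 0, 0], [0, 0, 0]], grip=[0.008, 0.008, 0.008, 0.008])

```text
time_s: 18.75
tcp_pos: [492.7, -132.1, 77.0]
tool_rot: [[-0.567, -0.001, 0.824], [-0.824, -0.002, -0.567], [0.002, -1.0, 0.001]]
contact_force: [-0.8, -0.4, 2.0]
opening: 11.6
```

Request:
arm_command(xyz=[[0.0115, -0.0079, 0], [0.0115, -0.0079, 0], [0.0115, -0.0079, 0], [0.0115, -0.0079, 0], [0.0115, -0.0079, 0], [0.0115, -0.0079, 0], [0.0115, -0.0079, 0], [0.0115, -0.0079, 0]], twist=[[0, 0, 0], [0, 0, 0], [0, 0, 0], [0, 0, 0], [0, 0, 0], [0, 0, 0], [0, 0, 0], [0, 0, 0]], grip=[0.008, 0.008, 0.008, 0.008, 0.008, 0.008, 0.008, 0.008])

```text
time_s: 19.55
tcp_pos: [585.9, -196.2, 77.0]
tool_rot: [[-0.567, -0.001, 0.824], [-0.824, -0.003, -0.567], [0.002, -1.0, 0.001]]
contact_force: [-2.0, 1.2, 4.8]
opening: 12.1
```

Request:
arm_command(xyz=[[0.0041, -0.0028, 0], [0.0025, -0.0017, 0], [0.0008, -0.0006, 0], [0, 0, 0]], twist=[[0, 0, 0], [0, 0, 0], [0, 0, 0], [0, 0, 0]], grip=[0.008, 0.008, 0.008, 0.008])

```text
time_s: 19.95
tcp_pos: [589.9, -199.0, 76.8]
tool_rot: [[-0.567, -0.008, 0.824], [-0.824, 0.001, -0.567], [0.003, -1.0, -0.007]]
contact_force: [-8.4, 6.5, 12.2]
opening: 11.9
```

Run:
```python
from h import *
s=status.state()
q,R=ctl(s); print(s['time_s'],q.round(1),s['contact_force'].round(1),s['contact_force'][:2]@U,s['opening'])
```

```text
19.95 [40.1  0.  76.8] [-8.4  6.5 12.2] -10.609693204013661 11.864750806009855
```

Request:
arm_command(xyz=[[0, 0, 0], [0, 0, 0], [0, 0, 0.02], [0, 0, 0.04], [0, 0, 0.04], [-0.03, -0.03, 0.02], [0, 0, 0]], twist=[[0, 0, 0], [0, 0, 0], [0, 0, 0], [0, 0, 0], [0, 0, 0], [0, 0, 0], [0, 0, 0]], grip=[0.05, 0.05, 0.05, 0.05, 0.05, 0.05, 0.05])

```text
time_s: 20.65
tcp_pos: [562.5, -233.8, 201.2]
tool_rot: [[-0.569, 0.005, 0.822], [-0.822, -0.007, -0.569], [0.003, -1.0, 0.009]]
contact_force: [-0.4, -0.2, -0.6]
opening: 49.6
```

Run:
```python
from h import *
s=status.state(); im,d=imaging.grab_frame("wrist"); cv2.imwrite("pics/w14.png",im)
print(s['time_s'],s['tcp_pos'],s['contact_force'].round(1))
P=cloud("wrist",d,s);cx=(P[...,:2]-C0)@U; cy=(P[...,:2]-C0)@V; Z=P[...,2]
m=(Z>80)&(Z<90)&(abs(cy)<40)&(cx<80)&(cx>-20); print(m.sum(),np.percentile(cx[m],[1,50,99]))
hsv=cv2.cvtColor(im,cv2.COLOR_BGR2HSV)
m=(abs(Z-71)<3.5)&(hsv[...,1]<90)&(abs(cy)<60); print(np.median(Z[m]),np.percentile(cx[m],[.5,99.5]))
im,d=imaging.grab_frame("side"); cv2.imwrite("pics/side14.png",cv2.resize(im[100:300,230:430],None,fx=3,fy=3))
```

```text
20.65 [ 562.53708874 -233.77363415  201.21620831] [-0.4 -0.2 -0.6]
886 [34.20942544 39.82385385 45.55510966]
71.40128548164245 [  0.74249625 121.73441098]
```

View pics/w14.png

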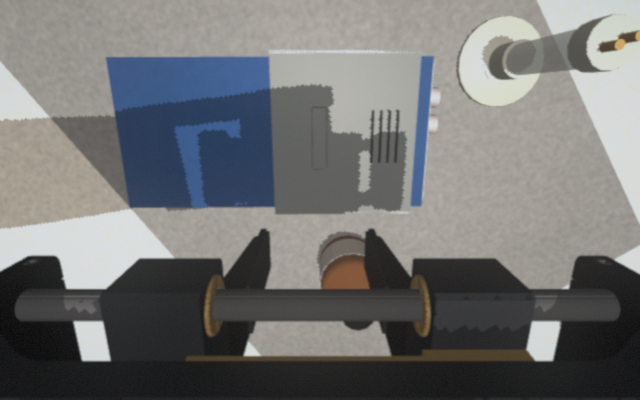

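View pics/side14.png

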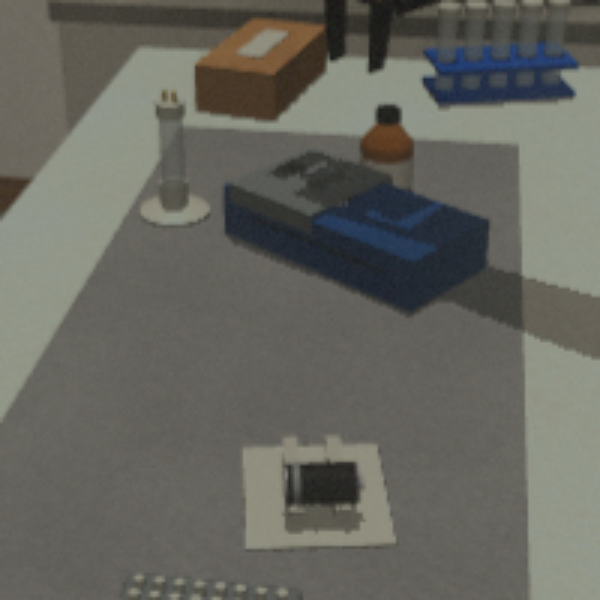

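```bash
python3 -c "
from plant import sign_off; print(sign_off())"
```

```text
the job is handed in; nothing more can be done
None
```

The long battery is in the bay and latched, the cover is fully shut, and the job was handed in at about 20.7 s of the 72 s allowed.

**What I did:** I pinched the bar and slid the cover back to its stop. I lifted the long battery from the rest, tilted it nose up, and pushed its flat end back against the sprung contact. I lowered and released it, pressed its button end down with the closed fingers, and slid the cover shut against its stop.

**Last checks:**
- **Battery:** with the gripper clear, before the cover was shut, its top read 64.7–65.2 mm along its whole length, against 65 mm expected when home.
- **Cover:** it spans x = 0.7–121.7 mm and its bar is at 39.8 mm, against 0–122 and 40 mm when shut.
- **Other items:** the short battery, reservoir and bottle look unmoved in the last pictures, but I did not measure them. The tip box is mostly out of that view.

**Checks that fell short:**
- **Snap force:** I did not see a force peak when the battery snapped in. The first press ended just after it, so the latch is judged from the battery's height and from its staying down untouched.
- **First turn:** the turn over the bay came up about 8° short. I corrected it before lowering the battery.

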